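Lock a lens into a bayonet camera mount

TASK

Fit the shorter of the two lenses to the upward-facing camera on the breadboard: lower it into the bayonet mount with its two lugs in the two slots, twist it clockwise (seen from above) until it locks at the stop, and let go of it. Leave the longer lens standing where it is.

Things in the scene. Friction and masses are not known exactly. Their poses are not given: they have to be found in the camera images.
- short_lens: Lens to fit, 70 mm tall, 0.25 kg, upright on the bench. Origin: centre of underside, z up. Black barrel, diameter 52 mm, z 11 to 70; steel tail under it, diameter 34. Two lugs at z 0 to 4, 12 wide, along +x and -x to 25 mm from axis; above them two metal ribs, 12 wide, to 33 mm (z 14 to 60), show where the lugs are. A half turn changes nothing. Grasp across y. The lenses may swap places.
- long_lens: The longer lens, 115 mm tall, same barrel (52 mm) and ribs, standing upright on the bench; it is not used and must stay where it stands. Origin at the centre of its underside, z up.
- camera: Fixed dark cube, 92 x 92 mm, 70 high, on a black breadboard; round metal mount collar (76 across) on top. Origin: centre of its underside, z up; its z axis is the mount's axis. Lugs enter with lens yaw = camera yaw + 60 degrees (or + 240: half turn). Clockwise only (from above), 60 degrees on, they meet a hard stop: locked, ribs along the camera's x axis. Slight friction, no spring.
- mount (a point): Centre of the mount's flat steel face, 84 mm above the camera's origin, same axes. Opening of diameter 42 mm with two facing slots 22 wide, to 29 mm from the axis; clearance 4 mm radially, 10 degrees in turn. Flange 5 thick, floor 14 deep. With the lens fully in, its barrel rests on the face and its origin is 11 mm below this point; until the lugs enter, it is level with it.

How it is judged:
By the outcome, as a careful person would: the job done as asked, in the order asked, and still so for the second after the job is handed in, with the robot touching nothing.
It also fails if it takes over 35 s, if anything falls off the work surface, if the arm or the gripper's body presses on something with over 40 N, if the wrist force passes 120 N, or if a joint passes its speed limit or range.

ROBOT

A 6-joint arm with a two-finger parallel gripper is mounted at the origin on the work surface. World frame = base frame: x ahead of the robot, y to its left, z up, the work surface at z = 0. Lengths are in m, angles in rad, forces in N, time in s.
With the tool pointing down it reaches from about 0.375 to 0.975 m from the base axis. Payload 3.8 kg.
Tool frame: the origin (TCP) lies on the centre line of the jaws, within the pads' length; the fingertips stand 11 mm ahead of it and the grasp point (between the pads) lies 8 mm behind it (ctrl.finger_overhang is the distance from the TCP to the fingertips, in m); z points along the fingers, y is the line along which they close (so a half turn about z gives the same grasp; the last joint's range is limited). The gripper opens to 85 mm and grips with 20 to 120 N. Pads are 22 mm wide; open, the fingers measure 114 mm over their backs; the gripper's body (76 mm by 85 mm) begins 54 mm behind the grasp point. The pads swing forward as they close: fully open they stand 13 mm farther back than shut.
Start: joints at [-1.325, 0.264, 1.604, -0, 1.274, -0.037], TCP at [0.188, -0.648, 0.242] pointing down, gripper open.
Joint ranges: [-2.63, 2.63], [-0.94, 2.18], [0.31, 2.57], [-1.31, 4.45], [0, 2.66], [-2.55, 2.55]. Speed limits (rad/s): [2.57, 2.57, 3.14, 3.14, 3.14, 3.14].

INTERFACE

Orientations are given as a unit quaternion [x, y, z, w].
In Python, from plant import ctrl gives the robot as it stands. The module is installed in compiled form; this text tells all that it offers.
- The arm moves only by the tool move_arm, never from a script. Its argument "commands" is a list that holds one entry, the list of rows, each a list of 7 numbers: the finger opening in mm, from 0 to 85.4, then the shift along the tool's x, y, z in mm, then the turn, a rotation vector about the tool's x, y, z in rad. In form: [[[claw, dx, dy, dz, rx, ry, rz], ...]]. A call has exactly 5 rows; each row shifts and turns the commanded pose from where the row before left it, along the tool's axes as they then stand; what a row does not reach is not made up. A row lasts 1/10 s, in which the tool goes at most 50 mm and 8.59 degrees, less where a joint would pass 70% of its speed; a pose out of reach is approached as far as the arm can. A call with a gripper value outside its range is refused whole. The fingers move at their own pace and stop on an object; "force" is the grip in N (left out, the last holds). Time passes only in rows, so rows that do not move let the fingers close, or fill a call up. It gives the time, the measured TCP pose, the force, the opening and the grip force at its end, in the units of the state.
- ctrl.get_state(): the state, without advancing time (a new reading comes with each control period).
- ctrl.read_camera(name): name is "side" or "top"; returns a dict with "color" (384x512x3 uint8, blue, green, red), "fx", "fy", "cx", "cy" (pixels), "D" ([k1, k2, p1, p2, k3] as OpenCV has them; the pictures are not rectified), "extrinsics" (4x4, takes a point from camera to world coordinates). Camera axes: x right, y down, z forward; pixel columns grow to the right and rows downward; lengths in m; the calibration is good to about 2 mm. A picture is of the moment at which its call begins. There is no depth.
- ctrl.job_done(): hands the job in; it is judged then, once.
Trained networks look in a picture, given as the dict that the camera call returned (one of the last four; its "shot" number tells which), for a name from the list of things; names that differ only in an ending like _2 or _b are one class to them, and where a whole thing is asked for, a point or a joint stands for the part that bears it (a point fixed in the world has none). Each returns a list of dicts, best first, with "confidence" (0 to 1); they miss things now and then, are a little off and sometimes report something else, mostly with a low value. They report only what shows in the picture. A call takes as long as a camera call.
- ctrl.spot_in(picture, label): "box" ([left, top, width, height] in pixels, round what is visible of it).
- ctrl.trace(picture, label): "region" (384x512 bool, what is visible of it) and "box" ([left, top, width, height] in pixels, round what is visible of it).
The state is a dict: "t": time; "joint_pos": joint angles; "dq": joint speeds; "joint_efforts": joint torques, N m; "tcp_pos": TCP position; "eef_rot": TCP orientation; "contact_force": force on the tool from outside, world axes, zero at the start; "torque": the same for the moment, N m; "width": finger opening in m; "grip_force": force on a finger pad.
Only numpy, scipy, OpenCV 4.12 (cv2) and the standard library are available. Lean on these libraries where they do the work, as an engineer would, in place of code of your own. Each camera call takes 0.05 s, during which the arm holds its last target. There are 200 camera calls.

## Working session

There is one attempt and no reset: what is moved stays moved. The work goes in short steps, Python scripts to look and compute and a tool call to move; the robot and the scene stay as the last step left them, time stands still between calls to the robot, and variables do not carry over. Pictures are saved under pics/ and viewed, at most 10 in all, crops included, and the job is handed in when it is done.

Besides the shell and the picture viewer there is one more tool, called after "Emit:" as name([rows], argument=value, ...), one row to a line, values as JSON. move_arm: Moves the arm, as the interface text tells. Its arguments: {"type":"object","properties":{"commands":{"type":"array"},"force":{"type":"number"}},"required":["commands"]}

```bash
mkdir -p pics; ls
python3 - <<'E'
from plant import ctrl
import cv2, numpy as np
s=ctrl.get_state(); print({k:np.round(v,3) for k,v in s.items()}, ctrl.finger_overhang)
for n in("top","side"):
    p=ctrl.read_camera(n); cv2.imwrite(f"pics/{n}0.png",p["color"])
    print(n,p["fx"],p["fy"],p["cx"],p["cy"],p["D"],np.round(p["extrinsics"],3).tolist())
    for l in("short_lens","long_lens","camera","mount"):
        try: print(l,[(np.round(d["box"],1).tolist(),round(d["confidence"],2)) for d in ctrl.spot_in(p,l)])
        except Exception as e: print(l,e)
E
```

```text
pics
{'t': np.float64(0.0), 'joint_pos': array([-1.325,  0.265,  1.605,  0.   ,  1.274, -0.037]), 'dq': array([-0.001, -0.001,  0.003,  0.001, -0.   , -0.001]), 'joint_efforts': array([-3.0000e-03, -5.1512e+01, -3.6731e+01, -1.0000e-03,  1.3000e-02,
        0.0000e+00]), 'tcp_pos': array([ 0.188, -0.648,  0.241]), 'eef_rot': array([ 0.99 ,  0.141, -0.   , -0.001]), 'contact_force': array([-0.71 ,  0.581, -0.502]), 'torque': array([ 0.014, -0.006,  0.029]), 'grip_force': np.float64(0.0), 'width': np.float64(0.085)} 0.011
top 354.3341757030892 354.3341757030892 259.72915783876357 191.1359995358455 [-0.06188232  0.          0.          0.          0.        ] [[-0.011, -0.994, 0.108, 0.413], [-0.999, 0.007, -0.041, 0.071], [0.04, -0.108, -0.993, 0.774], [0.0, 0.0, 0.0, 1.0]]
short_lens [([209.5, 162.2, 32.5, 28.4], 0.73)]
long_lens [([101.7, 199.1, 43.9, 34.5], 0.6)]
camera [([370.1, 124.6, 68.5, 62.8], 0.63)]
mount [([367.6, 127.1, 71.1, 64.4], 0.9)]
side 403.6046051101961 403.6046051101961 259.34180032226993 186.53476579664573 [-0.05161671  0.          0.          0.          0.        ] [[0.915, -0.25, 0.316, 0.272], [-0.403, -0.535, 0.742, -0.541], [-0.017, -0.807, -0.591, 0.553], [0.0, 0.0, 0.0, 1.0]]
short_lens [([232.9, 170.0, 24.7, 39.7], 0.77)]
long_lens [([167.9, 118.4, 33.7, 51.3], 0.65)]
camera [([326.7, 266.3, 81.3, 95.0], 0.97), ([232.4, 170.1, 27.0, 39.3], 0.54)]
mount [([325.9, 267.0, 82.7, 92.6], 0.67)]
```

Run:
```python
import cv2, numpy as np
t=cv2.imread("pics/top0.png"); s=cv2.imread("pics/side0.png")
def c(im,x,y,w,h,W,H): return cv2.resize(im[y:y+h,x:x+w],(W,H),interpolation=cv2.INTER_CUBIC)
a=np.vstack([np.hstack([c(t,354,110,100,75,400,300),c(t,185,140,100,75,400,300)]),np.hstack([c(s,310,250,120,90,400,300),c(s,200,150,100,75,400,300)])])
cv2.imwrite("pics/crop0.png",a)
```

```text
(no output)
```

View pics/top0.png

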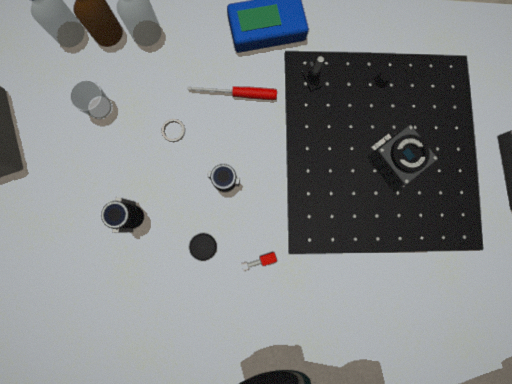

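View pics/crop0.png

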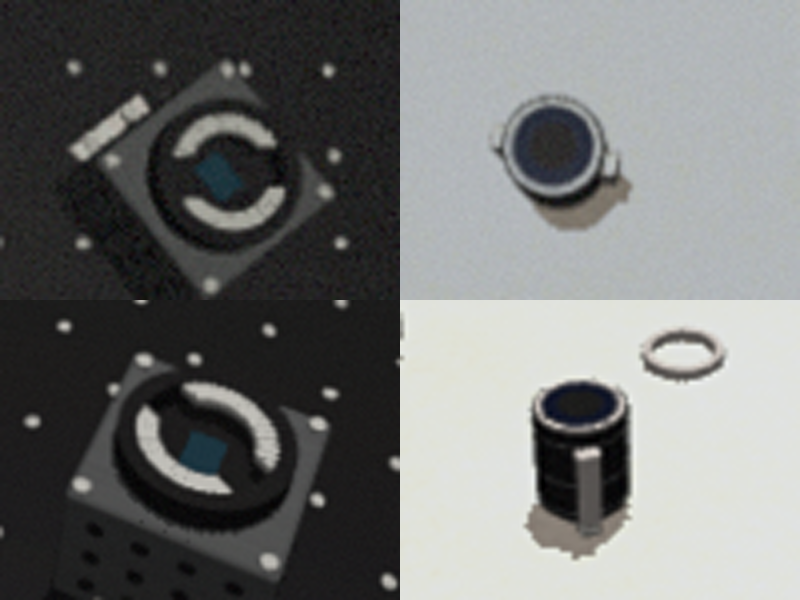

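View pics/side0.png

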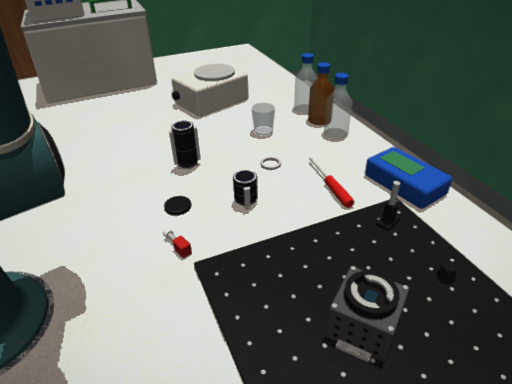

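The top view shows the short lens at about (223,177), the long lens at (115,214), and the camera mount at (411,153) with its slots roughly along the image's horizontal. The side view agrees: short lens (245,187), mount (371,293). Next I'll triangulate the positions and rectify to metric views.

```bash
cat > h.py <<'E'
import numpy as np, cv2
from plant import ctrl
def KD(p): return np.array([[p["fx"],0,p["cx"]],[0,p["fy"],p["cy"]],[0,0,1.]]),np.array(p["D"],float)
def ray(p,uv):
    K,D=KD(p); n=cv2.undistortPoints(np.array([[uv]],float),K,D)[0,0]; E=np.array(p["extrinsics"])
    return E[:3,3],E[:3,:3]@np.r_[n,1]
def onplane(p,uv,z):
    o,d=ray(p,uv); return o+d*(z-o[2])/d[2]
def proj(p,P):
    K,D=KD(p); W=np.linalg.inv(np.array(p["extrinsics"])); P=np.atleast_2d(np.array(P,float))
    return cv2.projectPoints(P,cv2.Rodrigues(W[:3,:3])[0],W[:3,3],K,D)[0][:,0]
def tri(pa,ua,pb,ub):
    (a,d),(b,e)=ray(pa,ua),ray(pb,ub)
    s=np.linalg.lstsq(np.c_[d,-e],b-a,rcond=None)[0]; A=a+d*s[0];B=b+e*s[1]
    return (A+B)/2,np.linalg.norm(A-B)
def rect(p,c,z,half=.05,n=400):
    "metric view of plane z: column = world x, row = world -y"
    g=np.linspace(-half,half,n); X,Y=np.meshgrid(c[0]+g,c[1]-g)
    uv=proj(p,np.c_[X.ravel(),Y.ravel(),np.full(X.size,z)]).astype(np.float32).reshape(n,n,2)
    return cv2.remap(p["color"],uv[...,0],uv[...,1],cv2.INTER_CUBIC)
E
cat > m1.py <<'E'
from h import *
T=ctrl.read_camera("top");S=ctrl.read_camera("side")
m,e=tri(T,(411.3,153),S,(310+207*.3,250+440*.3-300*.3)); print("mount",m,e)
l,e=tri(T,(223,176.8),S,(200+(582-400)/4,150+(405-300)/4)); print("lens top",l,e)
z=.096
c=onplane(T,(411.3,153),z); print(c, onplane(T,(223,176.8),.07),onplane(T,(115,214),.115))
a=np.hstack([rect(T,c,z,n=300),rect(S,onplane(S,(372,292),z),z,n=300)])
b=np.hstack([rect(T,onplane(T,(223,176.8),.07),.07,n=300),rect(S,onplane(S,(245.5,176.2),.07),.07,n=300)])
print(onplane(S,(372,292),z),onplane(S,(245.5,176.2),.07))
im=np.vstack([a,b])
for x in(0,300):
  for y in(0,300): cv2.circle(im,(x+150,y+150),87 if y==0 else 78,(0,255,0),1)
cv2.imwrite("pics/rect.png",im)
E
python3 m1.py
```

```text
mount [ 0.56171363 -0.26357807  0.09324324] 0.0011666721060725124
lens top [0.51986602 0.11520523 0.06714153] 0.0010366828638827704
[ 0.56166538 -0.26251479  0.096     ] [0.51893075 0.11515919 0.07      ] [0.44400554 0.31195175 0.115     ]
[ 0.55921174 -0.26511728  0.096     ] [0.51900333 0.11146242 0.07      ]
```

View pics/rect.png

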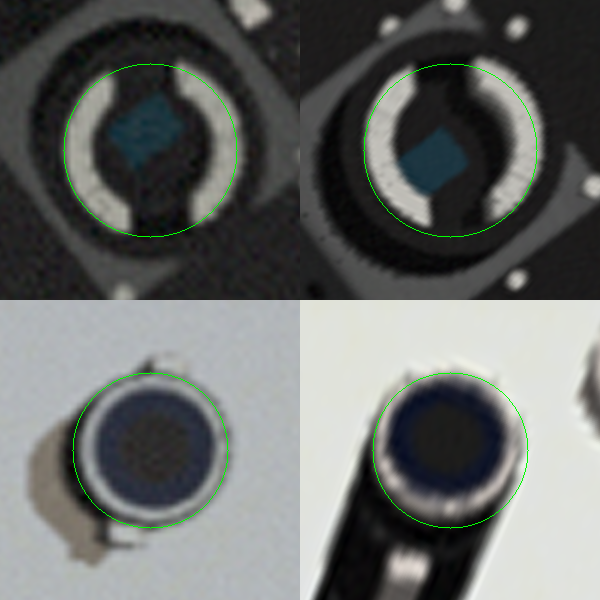

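The rectified views at 3 px/mm show mount slot gaps from (145,72) to (161,224), so the slot axis is about 96° and the camera yaw about 36°. The short lens's ribs run (167,365) to (125,540), a yaw of about 76°. I'll refine these numerically and work out the first move.

```bash
cat > m2.py <<'E'
from h import *
from scipy.spatial.transform import Rotation as R
T=ctrl.read_camera("top");S=ctrl.read_camera("side")
def ann(p,c,z):
    for _ in range(3):
        g=rect(p,c,z,n=401).astype(float).mean(2); y,x=np.mgrid[:401,:401]; X=(x-200)*.25;Y=(200-y)*.25; r=np.hypot(X,Y)
        m=(g>120)&(r<34)&(r>17); c=np.array(c[:2])+np.array([X[m].mean(),Y[m].mean()])/2000
        c=np.r_[c,z]
    th=np.arctan2(Y[m],X[m]); s=np.angle(np.exp(2j*th).mean())/2
    return c[:2],np.degrees(s)+90, r[m].min(),r[m].max()
print("mount T",ann(T,(.5617,-.2625),.096)); print("mount S",ann(S,(.5592,-.265),.096))
def lens(p,c):
    for _ in range(3):
        g=rect(p,c,.07,n=401).astype(float); y,x=np.mgrid[:401,:401]; X=(x-200)*.25;Y=(200-y)*.25; r=np.hypot(X,Y)
        m=(g[...,0]-g[...,2]>20)&(r<24); c=np.array([c[0]+X[m].mean()/1000,c[1]+Y[m].mean()/1000])
    return c,m.sum()
print("lens T",lens(T,(.519,.1155)),"S",lens(S,(.519,.112)))
s=ctrl.get_state(); print(R.from_quat(s["eef_rot"]).as_matrix().round(3),s["tcp_pos"])
E
python3 m2.py
```

```text
mount T (array([ 0.56241239, -0.26235569]), np.float64(97.91177734772512), np.float64(20.348525745124633), np.float64(30.233466556119563))
mount S (array([ 0.56067805, -0.26266815]), np.float64(97.29839135100995), np.float64(20.239194648009097), np.float64(30.126815298003205))
lens T (array([0.51883103, 0.11803216]), np.int64(1272)) S (array([0.51585021, 0.11239322]), np.int64(4654))
[[ 0.96   0.279  0.   ]
 [ 0.279 -0.96  -0.   ]
 [-0.     0.    -1.   ]] [ 0.18835229 -0.64822189  0.24236467]
```

Emit:
move_arm([
  [[85,26.5,-32,0,0,0,0],[85,26.5,-32,0,0,0,0],[85,26.5,-32,0,0,0,0],[85,26.5,-32,0,0,0,0],[85,26.5,-32,0,0,0,0]],
], force=40)

```text
t: 1.2
tcp_pos: [0.2714, -0.4561, 0.2424]
eef_rot: [0.99, 0.141, 0.0, 0.0]
contact_force: [1.1, 0.3, 0.8]
width: 0.0845
grip_force: 0.0
```

Emit:
move_arm([
  [[85,26.5,-32,0,0,0,0],[85,26.5,-32,0,0,0,0],[85,26.5,-32,0,0,0,0],[85,26.5,-32,0,0,0,0],[85,26.5,-32,0,0,0,0]],
])

```text
t: 1.7
tcp_pos: [0.354, -0.2655, 0.2426]
eef_rot: [0.99, 0.141, 0.0, 0.0]
contact_force: [0.4, -0.9, 0.0]
width: 0.0853
grip_force: 0.0
```

Emit:
move_arm([
  [[85,26.5,-32,0,0,0,0],[85,26.5,-32,0,0,0,0],[85,26.5,-32,0,0,0,0],[85,26.5,-32,0,0,0,0],[85,26.5,-32,0,0,0,0]],
])

```text
t: 2.2
tcp_pos: [0.4366, -0.0747, 0.2428]
eef_rot: [0.99, 0.141, 0.001, 0.0]
contact_force: [0.8, -0.5, -0.4]
width: 0.0852
grip_force: 0.0
```

Emit:
move_arm([
  [[85,26.5,-32,0,0,0,0],[85,26.5,-32,0,0,0,0],[85,26.5,-32,0,0,0,0],[85,26.5,-32,0,0,0,0],[85,26.5,-32,0,0,0,0]],
])

```text
t: 2.7
tcp_pos: [0.5192, 0.1161, 0.2426]
eef_rot: [0.99, 0.141, 0.0, 0.0]
contact_force: [0.6, -0.7, 0.7]
width: 0.0854
grip_force: 0.0
```

Emit:
move_arm([
  [[85,0,0,12,0,0,-0.1315],[85,0,0,12,0,0,-0.1315],[85,0,0,12,0,0,-0.1315],[85,0,0,12,0,0,-0.1315],[85,0,0,12,0,0,-0.1315]],
])

```text
t: 3.2
tcp_pos: [0.5188, 0.1144, 0.182]
eef_rot: [0.89, 0.456, 0.0, 0.0]
contact_force: [0.0, 0.1, -0.6]
width: 0.0849
grip_force: 0.0
```

Emit:
move_arm([
  [[85,0,0,12,0,0,-0.1315],[85,0,0,12,0,0,-0.1315],[85,0,0,12,0,0,-0.1315],[85,0,0,0,0,0,0],[85,0,0,0,0,0,0]],
])

```text
t: 3.7
tcp_pos: [0.5186, 0.1143, 0.1464]
eef_rot: [0.786, 0.618, -0.0, -0.0]
contact_force: [0.8, -0.3, 0.3]
width: 0.085
grip_force: 0.0
```

Run:
```python
from h import *
from scipy.spatial.transform import Rotation as R
s=ctrl.get_state(); M=R.from_quat(s["eef_rot"]).as_matrix(); print(np.degrees(np.arctan2(M[1,0],M[0,0])))
T=ctrl.read_camera("top");S=ctrl.read_camera("side")
o=[]
for p,(x,y) in((T,(180,130)),(S,(195,130))):
    im=p["color"].copy(); k=5
    c=cv2.resize(im[y:y+80,x:x+80],None,fx=k,fy=k,interpolation=cv2.INTER_CUBIC)
    # model of lens at estimate
    a=np.linspace(0,2*np.pi,60)
    for z,r in((.07,.026),(.011,.026)):
        u=proj(p,np.c_[.519+r*np.cos(a),.1145+r*np.sin(a),0*a+z]); cv2.polylines(c,[np.int32((u-[x,y])*k)],True,(0,255,0))
    yw=np.radians(76.5); 
    for q in(1,-1):
        u=proj(p,[[.519+q*.033*np.cos(yw),.1145+q*.033*np.sin(yw),z] for z in(.014,.06)]); cv2.polylines(c,[np.int32((u-[x,y])*k)],False,(0,0,255))
    o.append(c)
cv2.imwrite("pics/near1.png",np.hstack(o))
```

```text
76.30072721014294
```

View pics/near1.png

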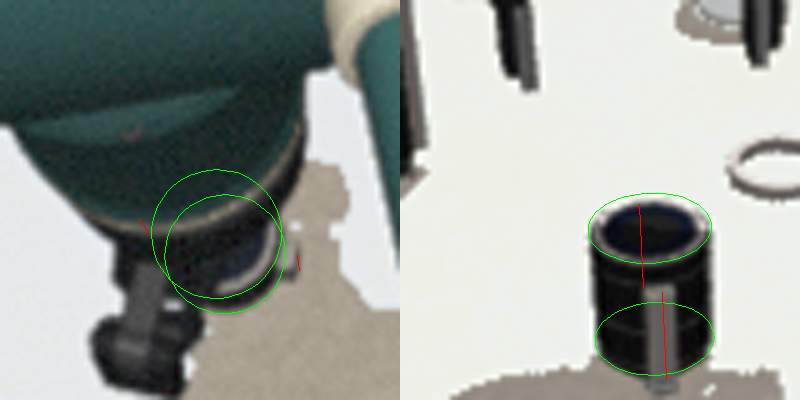

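The overlay matches the lens to about 1–2 mm in both views (side-view barrel at columns 590–713, and the pads will straddle it). Descending and grasping.

Emit:
move_arm([
  [[85,0,0,22,0,0,0],[85,0,0,22,0,0,0],[85,0,0,22,0,0,0],[85,0,0,22,0,0,0],[85,0,0,22,0,0,0]],
])

```text
t: 4.3
tcp_pos: [0.5198, 0.1145, 0.0366]
eef_rot: [0.786, 0.618, 0.001, 0.001]
contact_force: [0.4, 1.7, -1.0]
width: 0.0849
grip_force: 0.0
```

Emit:
move_arm([
  [[85,0,0,0,0,0,0],[60,0,0,0,0,0,0],[45,0,0,0,0,0,0],[40,0,0,0,0,0,0],[40,0,0,0,0,0,0]],
], force=40)

```text
t: 4.8
tcp_pos: [0.5203, 0.1146, 0.0382]
eef_rot: [0.786, 0.619, 0.002, 0.001]
contact_force: [-1.0, -0.3, 6.1]
width: 0.0508
grip_force: 42.1
```

Emit:
move_arm([
  [[40,0,0,0,0,0,0],[40,0,0,0,0,0,0],[40,0,0,0,0,0,0],[40,0,0,0,0,0,0],[40,0,0,0,0,0,0]],
])

```text
t: 5.3
tcp_pos: [0.5203, 0.1146, 0.0382]
eef_rot: [0.786, 0.619, 0.002, 0.001]
contact_force: [-0.2, 0.3, 6.7]
width: 0.0512
grip_force: 42.1
```

Emit:
move_arm([
  [[40,0,0,-20,0,0,0],[40,0,0,-30,0,0,0],[40,0,0,-30,0,0,0],[40,0,0,-30,0,0,0],[40,0,0,-20,0,0,0]],
])

```text
t: 5.8
tcp_pos: [0.5194, 0.1144, 0.1687]
eef_rot: [0.785, 0.619, 0.001, 0.001]
contact_force: [0.3, 0.7, -2.3]
width: 0.0514
grip_force: 42.6
```

Run:
```python
from plant import ctrl
s=ctrl.get_state(); print(s["tcp_pos"],s["contact_force"],s["width"],s["grip_force"])
```

```text
[0.51936539 0.11437633 0.16871093] [ 0.26159108  0.72438492 -2.34386989] 0.051443330141328465 42.57149398326874
```

Emit:
move_arm([
  [[40,-25,9,0,0,0,0],[40,-38,13.8,0,0,0,0],[40,-38,13.8,0,0,0,0],[40,-38,13.8,0,0,0,0],[40,-39,14.2,0,0,0,0]],
])

```text
t: 6.3
tcp_pos: [0.5394, -0.0752, 0.1662]
eef_rot: [0.785, 0.619, -0.0, -0.0]
contact_force: [0.0, 0.5, -2.6]
width: 0.0513
grip_force: 42.6
```

Emit:
move_arm([
  [[40,-39,14.2,0,0,0,0],[40,-38,13.8,0,0,0,0],[40,-38,13.8,0,0,0,0],[40,-38,13.8,0,0,0,0],[40,-25.5,9.3,0,0,0,0]],
])

```text
t: 6.8
tcp_pos: [0.5609, -0.2653, 0.166]
eef_rot: [0.786, 0.618, -0.0, 0.0]
contact_force: [-0.3, 0.6, -3.0]
width: 0.0513
grip_force: 42.6
```

Emit:
move_arm([
  [[40,0,0,0,0,0,-0.1],[40,0,0,0,0,0,-0.134],[40,0,0,0,0,0,-0.134],[40,0,0,0,0,0,0],[40,0,0,0,0,0,0]],
])

```text
t: 7.3
tcp_pos: [0.5609, -0.2625, 0.166]
eef_rot: [0.66, 0.751, -0.0, -0.0]
contact_force: [-0.6, -0.2, -2.7]
width: 0.0513
grip_force: 42.6
```

```bash
cat > near.py <<'E'
from h import *
import sys
from scipy.spatial.transform import Rotation as R
s=ctrl.get_state(); M=R.from_quat(s["eef_rot"]).as_matrix(); t=s["tcp_pos"]; yw=np.arctan2(M[1,0],M[0,0])
print(t,np.degrees(yw),s["contact_force"],s["joint_pos"].round(2))
dz=float(sys.argv[2])
T=ctrl.read_camera("top");S=ctrl.read_camera("side"); o=[]
for p,(x,y) in((T,(360,105)),(S,(320,205))):
    k=4; c=cv2.resize(p["color"][y:y+130,x:x+100],None,fx=k,fy=k,interpolation=cv2.INTER_CUBIC)
    a=np.linspace(0,2*np.pi,60)
    def ring(cx,cy,z,r,col): cv2.polylines(c,[np.int32((proj(p,np.c_[cx+r*np.cos(a),cy+r*np.sin(a),0*a+z])-[x,y])*k)],True,col)
    b=t[2]-dz
    ring(t[0],t[1],b+.07,.026,(0,255,0)); ring(t[0],t[1],b+.011,.026,(0,255,0)); ring(.5615,-.2625,.096,.030,(255,255,0)); 
    for q in(1,-1):
        u=proj(p,[[t[0]+q*.033*np.cos(yw),t[1]+q*.033*np.sin(yw),b+z] for z in(.014,.06)]); cv2.polylines(c,[np.int32((u-[x,y])*k)],False,(0,0,255))
    o.append(c)
cv2.imwrite(f"pics/{sys.argv[1]}.png",np.hstack(o))
E
python3 near.py near2 .0382
```

```text
[ 0.56094442 -0.26245658  0.16599764] 97.3803042914968 [-0.56118645 -0.20552136 -2.71245176] [-0.48  0.22  1.81 -0.    1.12 -0.61]
```

View pics/near2.png

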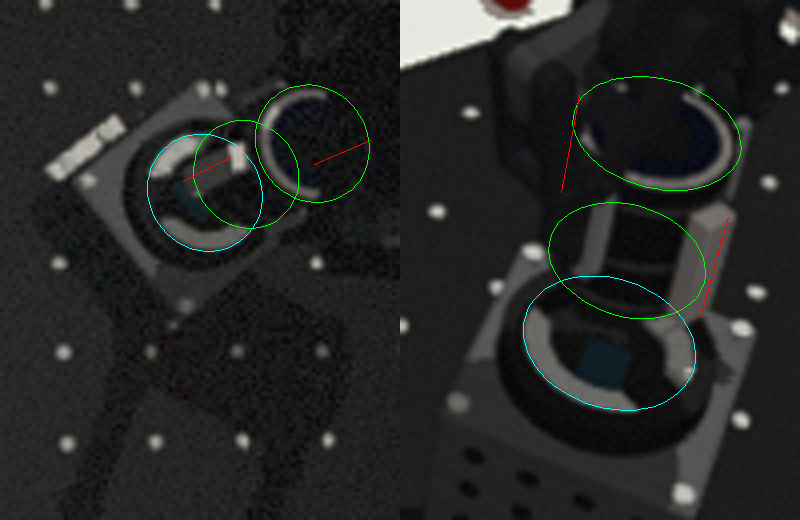

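The held lens sits where the model puts it (top ring about 1 mm off), and the mount ring matches too. The near rib at (712,218) suggests the lens yaw is a few degrees under my estimate, so I'll add 2° and lower it.

Emit:
move_arm([
  [[40,0,0,5,0,0,-0.035],[40,0,0,7,0,0,0],[40,0,0,7,0,0,0],[40,0,0,4,0,0,0],[40,0,0,2,0,0,0]],
])

```text
t: 7.9
tcp_pos: [0.5607, -0.2623, 0.1402]
eef_rot: [0.646, 0.763, -0.0, -0.001]
contact_force: [-0.5, 0.7, -3.0]
width: 0.0509
grip_force: 42.6
```

Emit:
move_arm([
  [[40,0,0,2,0,0,0],[40,0,0,2,0,0,0],[40,0,0,2,0,0,0],[40,0,0,2,0,0,0],[40,0,0,1,0,0,0]],
])

```text
t: 8.4
tcp_pos: [0.5612, -0.2626, 0.1321]
eef_rot: [0.646, 0.764, -0.0, -0.0]
contact_force: [-0.2, 0.7, -3.1]
width: 0.0513
grip_force: 42.6
```

Emit:
move_arm([
  [[40,0,0,1.5,0,0,0],[40,0,0,1.5,0,0,0],[40,0,0,1,0,0,0],[40,0,0,0,0,0,0],[40,0,0,0,0,0,0]],
])

```text
t: 8.9
tcp_pos: [0.5613, -0.2626, 0.1283]
eef_rot: [0.646, 0.764, 0.0, -0.0]
contact_force: [0.1, 0.9, -2.3]
width: 0.0513
grip_force: 42.6
```

Emit:
move_arm([
  [[40,0,0,1,0,0,0],[40,0,0,1,0,0,0],[40,0,0,1,0,0,0],[40,0,0,1,0,0,0],[40,0,0,0,0,0,0]],
])

```text
t: 9.4
tcp_pos: [0.5611, -0.2625, 0.124]
eef_rot: [0.646, 0.764, -0.0, -0.0]
contact_force: [-0.0, -0.6, -2.3]
width: 0.0513
grip_force: 42.6
```

Emit:
move_arm([
  [[40,0,0,1,0,0,0],[40,0,0,1,0,0,0],[40,0,0,1,0,0,0],[40,0,0,0,0,0,0],[40,0,0,0,0,0,0]],
])

```text
t: 9.9
tcp_pos: [0.5614, -0.2627, 0.1233]
eef_rot: [0.646, 0.764, 0.0, 0.0]
contact_force: [-4.3, 1.7, 6.5]
width: 0.0511
grip_force: 43.7
```

Emit:
move_arm([
  [[40,0,0,-0.7,0,0,0.05],[40,0,0,0,0,0,0.1],[40,0,0,0,0,0,0.1],[40,0,0,0,0,0,0.1],[40,0,0,0,0,0,0.1]],
])

```text
t: 10.4
tcp_pos: [0.5623, -0.263, 0.1233]
eef_rot: [0.801, 0.599, 0.001, 0.001]
contact_force: [-0.8, 0.0, 2.7]
width: 0.0513
grip_force: 42.9
```

```bash
cat > st.py <<'E'
from plant import ctrl; import numpy as np
s=ctrl.get_state(); q=s["eef_rot"]; print(s["t"],s["tcp_pos"].round(4),"yaw",np.degrees(2*np.arctan2(q[1],q[0])).round(1),"F",s["contact_force"].round(1),"M",s["torque"].round(2))
E
python3 st.py
```

```text
10.4 [ 0.5623 -0.263   0.1233] yaw 73.6 F [-0.8  0.   2.7] M [ 0.04 -0.1  -0.01]
```

Emit:
move_arm([
  [[40,0,0,0,0,0,0.1],[40,0,0,0,0,0,0.1],[40,0,0,0,0,0,0.1],[40,0,0,0,0,0,0.1],[40,0,0,0,0,0,0.1]],
])

```text
t: 10.9
tcp_pos: [0.5623, -0.2631, 0.1233]
eef_rot: [0.924, 0.382, 0.001, 0.001]
contact_force: [0.2, -0.5, 0.8]
width: 0.0513
grip_force: 42.9
```

```bash
python3 st.py
```

```text
10.9 [ 0.5623 -0.2631  0.1233] yaw 44.9 F [ 0.2 -0.5  0.8] M [0.   0.   0.04]
```

Emit:
move_arm([
  [[40,0,0,0,0,0,0.05],[40,0,0,0,0,0,0.04],[40,0,0,0,0,0,0.03],[40,0,0,0,0,0,0],[40,0,0,0,0,0,0]],
])

```text
t: 11.4
tcp_pos: [0.5619, -0.2621, 0.1233]
eef_rot: [0.945, 0.328, 0.001, -0.0]
contact_force: [-1.7, 4.1, 5.1]
width: 0.0512
grip_force: 43.2
```

```bash
python3 st.py
```

```text
11.4 [ 0.5619 -0.2621  0.1233] yaw 38.3 F [-1.7  4.1  5.1] M [ 0.71  0.24 -0.01]
```

Emit:
move_arm([
  [[40,0,0,0,0,0,0.025],[40,0,0,0,0,0,0.025],[40,0,0,0,0,0,0.025],[40,0,0,0,0,0,0],[40,0,0,0,0,0,0]],
])

```text
t: 11.9
tcp_pos: [0.5613, -0.2622, 0.1233]
eef_rot: [0.956, 0.294, -0.0, 0.0]
contact_force: [-3.0, 3.8, 6.2]
width: 0.0514
grip_force: 43.3
```

```bash
python3 st.py
```

```text
11.9 [ 0.5613 -0.2622  0.1233] yaw 34.2 F [-3.   3.8  6.2] M [0.78 0.55 1.12]
```

The turning moment rose to 1.1 N·m at yaw 34°, so it has reached the stop. I'll add a touch more twist, then check by picture before releasing.

Emit:
move_arm([
  [[40,0,0,0,0,0,0.02],[40,0,0,0,0,0,0.02],[40,0,0,0,0,0,0],[40,0,0,0,0,0,0],[40,0,0,0,0,0,0]],
])

```text
t: 12.4
tcp_pos: [0.5605, -0.2624, 0.1232]
eef_rot: [0.961, 0.275, -0.001, -0.0]
contact_force: [-4.9, 3.2, 7.3]
width: 0.0511
grip_force: 43.4
```

```bash
python3 st.py; python3 near.py near3 .0382
```

```text
12.4 [ 0.5605 -0.2624  0.1232] yaw 31.9 F [-4.9  3.2  7.3] M [0.58 0.93 1.35]
[ 0.56054758 -0.26243627  0.1232102 ] 31.94055994635848 [-4.94589286  3.24614464  7.30656551] [-0.48  0.26  1.84 -0.    1.04  0.54]
```

View pics/near3.png

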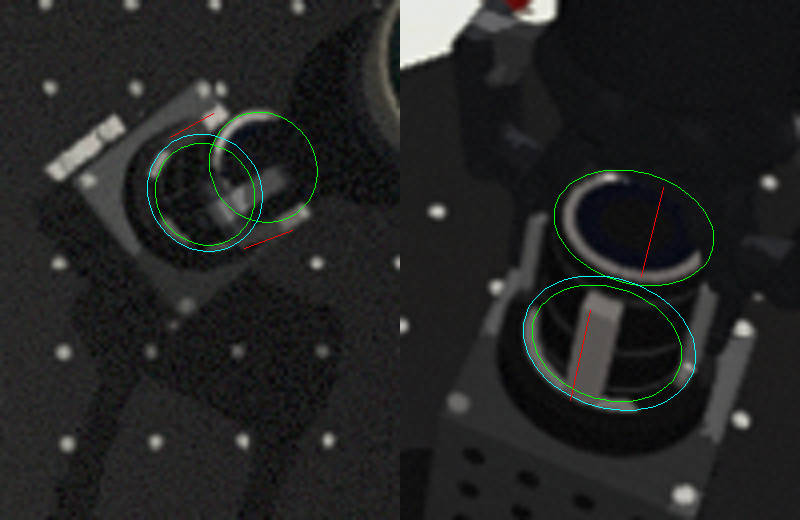

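The picture shows the lens seated on the face. Its near rib (590,345) is a few degrees short of the tool's yaw, which means the jaws slipped against the hard stop, as expected when locked. Releasing and retreating straight up.

Emit:
move_arm([
  [[60,0,0,0,0,0,0],[85,0,0,0,0,0,0],[85,0,0,0,0,0,0],[85,0,0,0,0,0,0],[85,0,0,0,0,0,0]],
])

```text
t: 13.0
tcp_pos: [0.5613, -0.2627, 0.1218]
eef_rot: [0.962, 0.273, -0.0, -0.0]
contact_force: [0.3, 0.0, -0.5]
width: 0.0849
grip_force: 0.0
```

```bash
python3 st.py
```

```text
13.0 [ 0.5613 -0.2627  0.1218] yaw 31.7 F [ 0.3  0.  -0.5] M [-0.01 -0.03 -0.05]
```

Emit:
move_arm([
  [[85,0,0,-10,0,0,0],[85,0,0,-25,0,0,0],[85,0,0,-35,0,0,0],[85,0,0,-35,0,0,0],[85,0,0,-25,0,0,0]],
])

```text
t: 13.5
tcp_pos: [0.5621, -0.2631, 0.2557]
eef_rot: [0.962, 0.273, 0.001, 0.001]
contact_force: [0.5, -0.1, 0.9]
width: 0.0853
grip_force: 0.0
```

Emit:
move_arm([
  [[85,0,30,0,0,0,0],[85,0,45,0,0,0,0],[85,0,45,0,0,0,0],[85,0,30,0,0,0,0],[85,0,0,0,0,0,0]],
])

```text
t: 14.0
tcp_pos: [0.6411, -0.3938, 0.2516]
eef_rot: [0.962, 0.272, 0.0, 0.001]
contact_force: [0.1, 0.3, 0.6]
width: 0.085
grip_force: 0.0
```

```bash
python3 st.py
cat > fin.py <<'E'
from h import *
T=ctrl.read_camera("top");S=ctrl.read_camera("side"); o=[]
for p,(x,y) in((T,(360,105)),(S,(320,205))):
    k=4; c=cv2.resize(p["color"][y:y+130,x:x+100],None,fx=k,fy=k,interpolation=cv2.INTER_CUBIC)
    a=np.linspace(0,2*np.pi,60)
    for z in(.096,.155): cv2.polylines(c,[np.int32((proj(p,np.c_[.5615+.026*np.cos(a),-.2625+.026*np.sin(a),0*a+z])-[x,y])*k)],True,(0,255,0))
    for q in(1,-1):
        yw=np.radians(37.5);n=np.array([-np.sin(yw),np.cos(yw)])*.006; e=np.array([.5615,-.2625])+q*.033*np.array([np.cos(yw),np.sin(yw)])
        u=proj(p,[[*(e+s*n),z] for s,z in((1,.099),(1,.145),(-1,.145),(-1,.099))]); cv2.polylines(c,[np.int32((u-[x,y])*k)],True,(0,0,255))
    o.append(c)
cv2.imwrite("pics/fin.png",np.hstack(o))
print([np.round(d["box"],1).tolist() for d in ctrl.spot_in(T,"long_lens")],[np.round(d["box"],1).tolist() for d in ctrl.spot_in(S,"long_lens")])
E
python3 fin.py
```

```text
14.0 [ 0.6411 -0.3938  0.2516] yaw 31.5 F [0.1 0.3 0.6] M [ 0.04 -0.01 -0.01]
[] [[167.1, 119.6, 34.0, 52.0]]
```

View pics/fin.png

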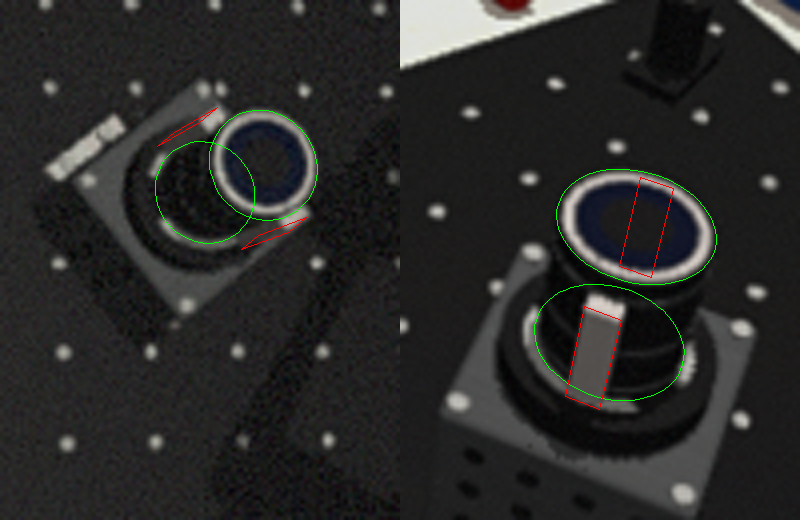

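The seated lens matches the predicted locked pose: rib outline at (595,360) and top ring at (637,227) both coincide. The long lens hasn't moved in the side view, and the gripper is clear. Handing in.

```bash
python3 -c "
from plant import ctrl; print(ctrl.job_done())"
```

```text
the job is handed in; nothing more can be done
None
```

The short lens is seated in the camera mount, twisted clockwise to the stop and released; the long lens was left untouched, and the job was handed in at about 14 s of the 35 s limit.

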